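# Release a locked battery with a pin through the dock's slot

### The arm

A 6-joint arm with a two-finger parallel gripper is mounted at the origin on the work surface. World frame = base frame: x ahead of the robot, y to its left, z up, the work surface at z = 0. Lengths are in m, angles in rad, forces in N, time in s.
With the tool pointing down it reaches from about 0.325 to 0.775 m from the base axis. Payload 9.3 kg.
Tool frame: the origin (TCP) lies between the finger pads; the fingertips stand 17 mm ahead of it and the grasp point (between the pads) lies 2 mm behind it; z points along the fingers, y is the line along which they close (so a half turn about z gives the same grasp; the last joint's range is limited). The gripper opens to 85 mm and grips with 20 to 120 N. Pads are 22 mm wide; open, the fingers measure 114 mm over their backs; the gripper's body (76 mm by 85 mm) begins 54 mm behind the grasp point. The pads swing forward as they close: fully open they stand 13 mm farther back than shut.
Start: joints at [1.001, 0.259, 0.021, 1.334, 0, 1.418], TCP at [0.223, 0.503, 0.248] pointing down, gripper open.
Joint ranges: [-3.04, 3.04], [-0.91, 1.82], [-1.04, 1.36], [-1.92, 1.95], [-1.52, 1.45], [-3.14, 3.14]. Speed limits (rad/s): [2.22, 2.22, 2.79, 3.14, 3.14, 3.14].

### API

Orientations are given as a 3x3 rotation matrix whose columns are the frame's x, y, z axes.
In Python, from cell import * gives the robot as it stands.
- The arm moves only by the tool move_arm, never from a script. Its argument "targets" is text: rows parted by semicolons, each of 7 numbers parted by spaces: the gripper command: -1 is shut, 1 is fully open, values between are in proportion, then the shift along the tool's x, y, z as a fraction of full scale, then the turn, a rotation vector about the tool's x, y, z as a fraction of full scale. In form: gripper dx dy dz ax ay az; .... A call has 1 to 20 rows; each row shifts and turns the commanded pose from where the row before left it, along the tool's axes as they then stand; what a row does not reach is not made up. Full scale, the value 1, is 40 mm for a shift and 0.12 rad for a turn. A row lasts 1/12 s, in which the tool goes at most 41.7 mm and 7.16 degrees, less where a joint would pass 70% of its speed; a pose out of reach is approached as far as the arm can. A call with a number of a shift or a turn outside -1 to 1 is refused whole. A call with a gripper value outside its range is refused whole. The fingers move at their own pace and stop on an object; the grip force is fixed at half the most. Time passes only in rows, so rows that do not move let the fingers close. It gives the time, the measured TCP pose, the force, the opening and the grip force at its end, in the units of the state.
- get_state(): the state, without advancing time (a new reading comes with each control period).
- grab_frame(name): name is "scene" or "top" or "wrist"; returns (picture, depth): 480x640x3 uint8, blue, green, red; 480x640 float32, m along the optical axis (not along the pixel's ray), 0 where there is no reading.
- camera_info(name): a dict with "vfov" (degrees; the focal length in pixels is half the picture's height over the tangent of half this angle, whatever the lens; pixels are square), "cx", "cy" (the principal point, pixels), "k1" (the pictures are not rectified: a ray, as slopes to the right and down, at radius r is drawn at 1 + k1 r^2 times it, then the intrinsics apply), "R" (3x3) and "t" (3): a world point X has camera coordinates R X + t; the wrist camera has in their place "mount" (4x4, takes a point from camera to tool coordinates, whose origin is the TCP and whose axes are the flange's). Camera axes: x right, y down, z forward; pixel columns grow to the right and rows downward; lengths in m; the calibration is good to about 2 mm. A picture is of the moment at which its call begins: read the wrist's pose just before it. camera_info takes no time and is no camera call.
- hand_in(): hands the job in; it is judged then, once.
The state is a dict: "t": time; "q": joint angles; "joint_velocities": joint speeds; "joint_efforts": joint torques, N m; "ee_pos": TCP position; "orientation": TCP orientation; "force": force on the tool from outside, world axes, zero at the start; "torque": the same for the moment, N m; "width": finger opening in m; "grip_force": force on a finger pad.
Only numpy, scipy, OpenCV 4.12 (cv2) and the standard library are available. Lean on these libraries where they do the work, as an engineer would, in place of code of your own. Each camera call takes 0.05 s, during which the arm holds its last target. There are 200 camera calls.

### The job

The battery pack in the charging dock is locked down. Take the release pin from its wooden stand, push it straight down through the narrow slot in the dock's cover and press the hidden latch tab until the battery pops up, then put the pin back upright in the stand, fully home on its collar. Be gentle with the dock: never push the pin against it, cover or tab, with more than 20 N; leave the battery in its well and the glue bottle, glue stick and foam block alone.

Things in the scene. Friction and masses are not known exactly. Their poses are not given: they have to be found in the camera images.
- dock: Grey charging dock fixed to the table, 100 x 180 x 75 mm (x, y, z). Origin: centre of its underside; z up. Slot on the -y half of its flat cover, battery well on the +y half. The latch tab under the slot is sprung: 2 N to start, 3 to 8 N when moving. The battery lets go when it is 4 to 6 mm down; at 7 mm it meets a hard stop, where force climbs quickly past the allowed 20 N.
- slot (a point): Centre of the slot's mouth, level with the cover's top, 75 mm above the table; at (0, -55, 75) mm in the dock's frame, axes as the dock's. The slot is 8 mm wide (x), 24 mm long (y); the cover is 6 mm thick. Hidden below lies the flat steel latch tab, larger than the slot, its face 16 to 40 mm below the cover's top, different each time and not measured.
- battery_top (a point): Centre of the top of the black battery pack (56 x 44 x 85 mm, 0.2 kg), in the dock's well, 95 mm from the slot along the dock's +y. Locked: its top is 22 mm above the cover (97 mm above the table). Released: a spring lifts it by about 20 mm, to about 42 mm above the cover, and it stays up.
- pin_handle (a point): Centre of the release pin's wooden handle, half-way up it; z points away from the tip. Handle 16 x 16 mm (sides along x and y), 66 mm long; below it a steel collar 24 mm across, 6 mm thick; then a straight round steel shaft 6 mm across, 60 mm long, round tip. 80 g. The tip is 99 mm below this point, the collar's underside 39 mm below it.
- pin_tip (a point): Tip of the pin's shaft.
- stand_hole0 (a point): Centre of the mouth of the hole in the pin's stand, on its top face 70 mm above the table. The stand is a wooden block fixed to the table, 64 x 64 x 70 mm, with a 12 x 12 mm hole through it. The pin stands in it, collar on the top face, so its handle's centre is then 109 mm above the table.
- glue_bottle: White glue bottle with orange cap, 54 mm across, 150 mm tall, standing; origin at the centre of its underside. Leave alone.
- glue_stick: White glue stick, 28 mm across, 95 mm tall, standing; origin at the centre of its underside. Leave alone.
- foam_block: Dark foam block, 60 x 50 x 35 mm; origin at the centre of its underside. Leave alone.
Things that resemble listed ones, but are neither listed nor needed, are in the scene too. What is shaped like the part that bears stand_hole0 but orange is not meant.

How it is judged:
By the outcome, as a careful person would: the job done as asked, in the order asked, and still so for the second after the job is handed in, with the robot touching nothing.
It also fails if it takes over 64 s, if anything falls off the work surface, if the arm or the gripper's body presses on something with over 40 N, if the wrist force passes 120 N, or if a joint passes its speed limit or range.

## Working session

There is one attempt and no reset: what is moved stays moved. The work goes in short steps, Python scripts to look and compute and a tool call to move; the robot and the scene stay as the last step left them, time stands still between calls to the robot, and variables do not carry over. Pictures are saved under pics/ and viewed, at most 10 in all, crops included, and the job is handed in when it is done.

Besides the shell and the picture viewer there is one more tool, called after "Call:" by a JSON object that holds its "name" and its "arguments", one argument or row to a line. move_arm: Moves the arm, as the interface text tells. Shift numbers are shares of 40 mm and turn numbers shares of 0.12 rad, none past 1 either way. Its arguments: {"type":"object","properties":{"targets":{"type":"string"}},"required":["targets"]}

```bash
mkdir -p pics
cat > h.py <<'E'
from cell import *
import numpy as np, cv2
def info(n):
    c=camera_info(n); f=240/np.tan(np.radians(c["vfov"])/2); return c,f
def rays(n,uv):
    c,f=info(n); uv=np.atleast_2d(np.array(uv,float))
    K=np.array([[f,0,c["cx"]],[0,f,c["cy"]],[0,0,1]])
    d=(uv-[c["cx"],c["cy"]])/f; s=d.copy()
    for _ in range(20): s=d/(1+c["k1"]*(s**2).sum(1,keepdims=True))
    return np.c_[s,np.ones(len(s))]
def cam2world(n,p,st=None):
    c,_=info(n)
    if n=="wrist":
        M=np.array(c["mount"]); p=p@M[:3,:3].T+M[:3,3]
        return p@np.array(st["orientation"]).T+np.array(st["ee_pos"])
    return (p-np.array(c["t"]))@np.array(c["R"])
def onplane(n,uv,z,st=None):
    r=rays(n,uv); o=cam2world(n,np.zeros((1,3)),st); d=cam2world(n,r,st)-o
    return o+d*((z-o[:,2:])/d[:,2:])
def cloud(n,D,st=None):
    v,u=np.mgrid[0:480,0:640]; r=rays(n,np.c_[u.ravel(),v.ravel()])
    P=cam2world(n,r*D.reshape(-1,1),st).reshape(480,640,3); P[D==0]=np.nan; return P
E
python3 - <<'E'
from h import *
st=get_state(); print(st)
for n in("scene","top"):
    p,D=grab_frame(n); cv2.imwrite(f"pics/{n}0.png",p); np.save(f"{n}.npy",D); c=camera_info(n);print(c)
E
```

```text
{'t': 0.0, 'q': array([ 1.00138821e+00,  2.59208228e-01,  2.07362374e-02,  1.33371622e+00,
       -1.82021912e-05,  1.41821532e+00]), 'joint_velocities': array([-0.00039866, -0.00019361, -0.00066368, -0.00177294, -0.00182496,
        0.00159088]), 'joint_efforts': array([ 9.24288506e-04, -5.55638480e+01,  3.44533467e+01,  1.34619224e-02,
       -1.86749744e-04,  1.52018686e-05]), 'ee_pos': array([0.22252356, 0.50267459, 0.24764741]), 'orientation': array([[-9.14378053e-01,  4.04860762e-01, -7.35083388e-04],
       [ 4.04861383e-01,  9.14377309e-01, -1.18208962e-03],
       [ 1.93561867e-04, -1.37848368e-03, -9.99999031e-01]]), 'force': array([ 0.23328892,  0.38720523, -1.17132472]), 'torque': array([0.01104171, 0.0220383 , 0.01795094]), 'grip_force': 0.0, 'width': 0.08543631463544885}
{'vfov': 46.784652693933054, 'cx': 323.821924064666, 'cy': 252.15353153973524, 'k1': -0.01094673489865534, 'R': array([[-0.73957123,  0.67302388,  0.00855892],
       [ 0.45846086,  0.51302127, -0.72568782],
       [-0.49279614, -0.5327739 , -0.68797088]]), 't': array([ 0.4443957 , -0.23053756,  1.40006278])}
{'vfov': 53.715332786859506, 'cx': 315.95688377869703, 'cy': 233.52282883121129, 'k1': -0.11456622332750557, 'R': array([[-0.08459413, -0.99640508, -0.00455455],
       [-0.97377117,  0.08363974, -0.21159891],
       [ 0.21121917, -0.01346494, -0.97734598]]), 't': array([0.05473648, 0.60931844, 0.79560108])}
```

View pics/top0.png

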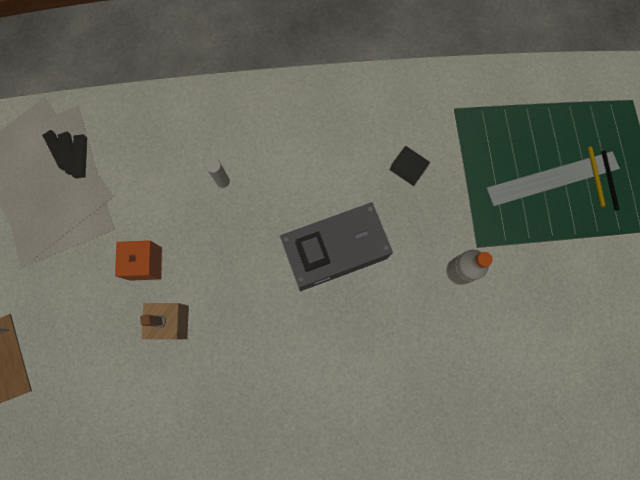

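View pics/scene0.png

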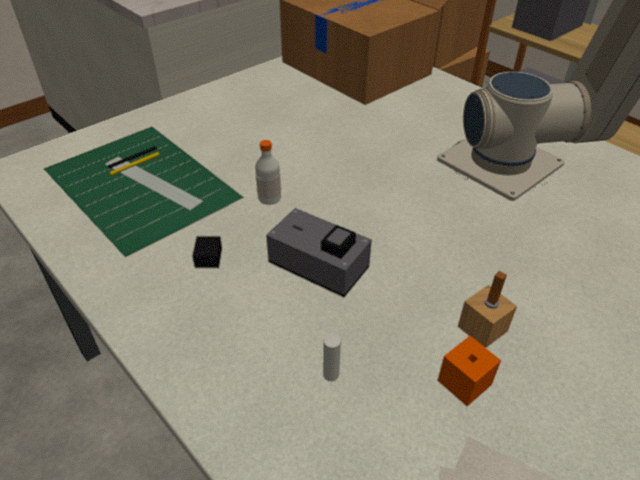

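The top view shows the dock (centre about 337,247), its slot at (362,235), the pin in the wooden stand at (160,321) and the orange decoy at (138,258). The scene view agrees.

Run:
```python
from h import *
np.set_printoptions(precision=4,suppress=True)
p=cv2.imread("pics/top0.png"); P=cloud("top",np.load("top.npy"))
print("slot",onplane("top",[[362,235]],.075), "dock corners",onplane("top",[[281,236],[373,203],[391,252],[300,290]],.075))
Z=P[...,2]
def reg(u0,u1,v0,v1,z0,z1):
    m=np.zeros((480,640),bool); m[v0:v1,u0:u1]=1; m&=(Z>z0)&(Z<z1); return P[m]
for nm,a in dict(stand=(130,195,295,345,.064,.076),handle=(130,195,295,345,.08,.16),dock=(270,400,195,300,.07,.08),batt=(270,400,195,300,.09,.105)).items():
    q=reg(*a); print(nm,len(q),np.median(q,0)); r=cv2.minAreaRect((q[:,:2]*1000).astype(np.float32)); print(r)
q=reg(130,195,295,345,.138,.146); print("handle top",len(q),q.mean(0))
for n,a in dict(stick=(205,235,150,190,.02,.2),bottle=(440,500,240,290,.02,.2),foam=(380,435,140,190,.02,.2)).items():
    q=reg(*a); print(n,np.median(q,0),q.min(0),q.max(0))
cv2.imwrite("pics/c.png",np.hstack([cv2.resize(p[290:350,120:200],None,fx=5,fy=5,interpolation=2),cv2.resize(p[200:260,320:400],None,fx=5,fy=5,interpolation=2)]))
```

```text
slot [[ 0.5999 -0.0793  0.075 ]] dock corners [[ 0.6105  0.0657  0.075 ]
 [ 0.6575 -0.1057  0.075 ]
 [ 0.5646 -0.1278  0.075 ]
 [ 0.5111  0.0393  0.075 ]]
stand 1086 [0.474  0.2862 0.0697]
((476.875244140625, 292.2246398925781), (66.2720947265625, 63.539608001708984), 85.86803436279297)
handle 215 [0.476  0.2869 0.1355]
((476.8819580078125, 292.48455810546875), (16.232341766357422, 17.135957717895508), 7.166528701782227)
dock 4587 [ 0.5901 -0.0425  0.0747]
((588.9819946289062, -30.249855041503906), (101.00270080566406, 180.81863403320312), 15.549403190612793)
batt 816 [0.576  0.0125 0.098 ]
((577.0142211914062, 12.682212829589844), (56.58002853393555, 44.113990783691406), 15.416396141052246)
handle top 100 [0.4767 0.2922 0.1414]
stick [0.7422 0.1771 0.0844] [0.7354 0.1659 0.0207] [0.762  0.1948 0.0978]
bottle [ 0.5234 -0.2564  0.0997] [ 0.5014 -0.2916  0.0203] [ 0.5535 -0.2403  0.1531]
foam [ 0.7418 -0.1931  0.0344] [ 0.7068 -0.2313  0.0203] [ 0.7797 -0.1566  0.0387]
```

View pics/c.png

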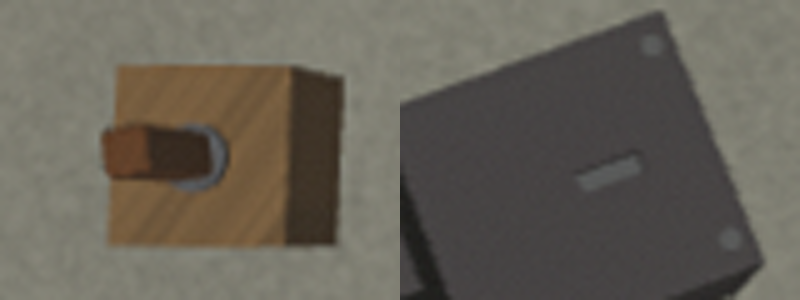

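The crop confirms the pin standing in the wooden block (collar about 195,157) and the slot's long axis along the dock's y. Distances and sizes match the given ones. Moving above the stand.

Call:
{"name": "move_arm", "arguments": {
  "targets": "1 0 0 0 0 0 0.916; 1 0 0 0 0 0 0.916; 1 0 0 0 0 0 0.916; 1 0 0 0 0 0 0.916; 1 0 0 0 0 0 0.916; 1 0 0 0 0 0 0.916; 1 0 0 0 0 0 0.916; 1 0 0 0 0 0 0.916; 1 0 0 0 0 0 0.916; 1 0 0 0 0 0 0.916; 1 -0.56 0.608 0 0 0 0; 1 -0.56 0.608 0 0 0 0; 1 -0.56 0.608 0 0 0 0; 1 -0.56 0.608 0 0 0 0; 1 -0.56 0.608 0 0 0 0; 1 -0.56 0.608 0 0 0 0; 1 -0.56 0.608 0 0 0 0; 1 -0.56 0.608 0 0 0 0; 1 -0.56 0.608 0 0 0 0; 1 -0.56 0.608 0 0 0 0"
}}

```text
t: 1.77
ee_pos: [0.4787, 0.2912, 0.248]
orientation: [[-0.055, 0.999, -0.001], [0.999, 0.055, -0.0], [-0.0, -0.001, -1.0]]
force: [0.3, 0.9, 0.1]
width: 0.0853
grip_force: 0.0
```

```bash
cat > look.py <<'E'
from h import *
import sys
np.set_printoptions(precision=4,suppress=True)
grab_frame("wrist")
st=get_state(); p,D=grab_frame("wrist"); n=sys.argv[1]
cv2.imwrite(f"pics/{n}.png",p); np.savez(n,D=D,p=p,e=st["ee_pos"],o=st["orientation"])
print(st["t"],st["ee_pos"],st["orientation"],st["q"]); print(camera_info("wrist"))
E
python3 look.py w1
```

```text
1.8167 [0.4828 0.2883 0.2474] [[-0.0519  0.9987  0.001 ]
 [ 0.9986  0.0519 -0.0019]
 [-0.0019  0.0009 -1.    ]] [ 0.3901  0.28    0.0491  1.3398 -0.0021  1.9089]
{'vfov': 61.2299017268614, 'cx': 323.6658683687294, 'cy': 235.61251725879484, 'k1': 0.028741180318974192, 'mount': array([[-0.001 , -0.945 , -0.3272,  0.0847],
       [ 1.    , -0.0008, -0.0007, -0.0014],
       [ 0.0004, -0.3272,  0.945 , -0.125 ],
       [ 0.    ,  0.    ,  0.    ,  1.    ]])}
```

View pics/w1.png

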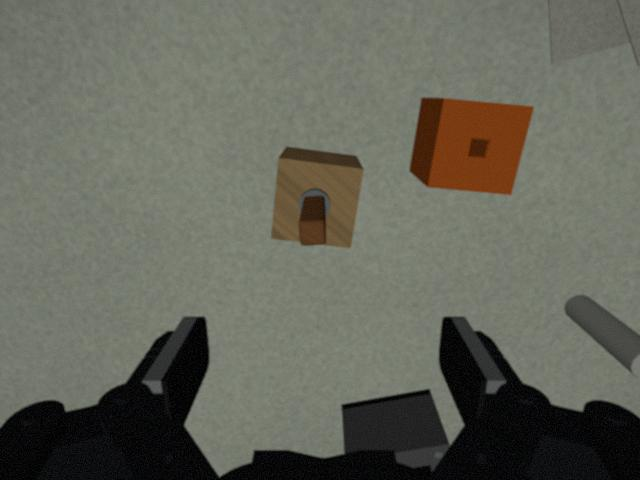

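The wrist view shows the pin's handle top at (313,233) with its collar at (314,199), roughly between the fingers; its sides are nearly square to the image, and the stand is rotated a little.

```bash
cat > pin.py <<'E'
from h import *
np.set_printoptions(precision=4,suppress=True)
z=np.load("w1.npz"); st=dict(ee_pos=z["e"],orientation=z["o"]); P=cloud("wrist",z["D"],st); Z=P[...,2]
for n,a,b in(("handletop",.139,.146),("handle",.08,.146),("stand",.066,.073)):
    m=np.zeros((480,640),bool); m[140:260,260:380]=1; m&=(Z>a)&(Z<b); q=P[m]
    print(n,len(q),q.mean(0),cv2.minAreaRect((q[:,:2]*1000).astype(np.float32)))
s=get_state(); print(s["ee_pos"],s["orientation"][:,0])
print("pix", onplane("wrist",[[313,233]],.142,st))
E
python3 pin.py
```

```text
handletop 644 [0.474  0.2944 0.1412] ((473.928955078125, 293.81744384765625), (15.946831703186035, 16.424489974975586), 6.046022891998291)
handle 1210 [0.4738 0.2976 0.1279] ((473.92071533203125, 293.875), (16.045013427734375, 16.462657928466797), 6.5741376876831055)
stand 5307 [0.475  0.2971 0.0694] ((474.74114990234375, 292.7802429199219), (64.40968322753906, 64.17047882080078), 85.49425506591797)
[0.4808 0.2898 0.2473] [-0.0506  0.9987 -0.0011]
pix [[0.4746 0.2942 0.142 ]]
```

Call:
{"name": "move_arm", "arguments": {
  "targets": "1 0.11 -0.14 0.4 0 0 -0.49; 1 0 0 0.5 0 0 0; 1 0 0 0.5 0 0 0; 1 0 0 0.4 0 0 0; 1 0 0 0 0 0 0; 1 0 0 0 0 0 0; 1 0 0 0 0 0 0; 1 0 0 0 0 0 0"
}}

```text
t: 2.53
ee_pos: [0.4723, 0.297, 0.1775]
orientation: [[-0.114, 0.994, 0.002], [0.994, 0.114, 0.001], [0.001, 0.002, -1.0]]
force: [0.9, -0.5, 0.8]
width: 0.0853
grip_force: 0.0
```

Run:
```python
from cell import *
for _ in range(4): grab_frame("top"); s=get_state(); print(s["ee_pos"],s["orientation"][:,1])
```

```text
[0.47234056 0.29697814 0.1774513 ] [0.99353241 0.11353496 0.00177917]
[0.47229766 0.29687965 0.17731798] [0.99354432 0.1134334  0.0015985 ]
[0.47218387 0.29683445 0.17712099] [0.99354694 0.11341432 0.00129235]
[0.47213058 0.29675433 0.17694357] [0.99355813 0.11331902 0.00102016]
```

Call:
{"name": "move_arm", "arguments": {
  "targets": "1 -0.075 0.04 0.45 0 0 0; 1 0 0 0.45 0 0 0; 1 0 0 0.45 0 0 0; 1 0 0 0.4 0 0 0; 1 0 0 0 0 0 0; 1 0 0 0 0 0 0; -1 0 0 0 0 0 0; -1 0 0 0 0 0 0; -1 0 0 0 0 0 0; -1 0 0 0 0 0 0; -1 0 0 0 0 0 0; -1 0 0 0 0 0 0; -1 0 0 0 0 0 0; -1 0 0 0 0 0 0; -1 0 0 0 0 0 0; -1 0 0 0 0 0 0"
}}

```text
t: 4.07
ee_pos: [0.474, 0.2939, 0.1066]
orientation: [[-0.113, 0.994, 0.0], [0.994, 0.113, 0.0], [0.0, 0.001, -1.0]]
force: [-1.1, -1.0, 5.7]
width: 0.0154
grip_force: 58.3
```

Call:
{"name": "move_arm", "arguments": {
  "targets": "-1 0 0 -0.25 0 0 0; -1 0 0 -0.5 0 0 0; -1 0 0 -0.5 0 0 0; -1 0 0 -0.5 0 0 0; -1 0 0 -0.5 0 0 0; -1 0 0 -0.5 0 0 0; -1 0 0 -0.5 0 0 0; -1 0 0 0 0 0 0; -1 0 0 0 0 0 0"
}}

```text
t: 4.82
ee_pos: [0.4741, 0.294, 0.2373]
orientation: [[-0.113, 0.994, 0.002], [0.994, 0.113, 0.001], [0.001, 0.002, -1.0]]
force: [-0.3, 0.3, -1.2]
width: 0.0155
grip_force: 59.2
```

Call:
{"name": "move_arm", "arguments": {
  "targets": "-1 0 0 0 0 0 -0.65; -1 0 0 0 0 0 -0.65; -1 -0.35 0.02 0 0 0 0; -1 -0.71 0.043 0 0 0 0; -1 -0.71 0.043 0 0 0 0; -1 -0.71 0.043 0 0 0 0; -1 -0.71 0.043 0 0 0 0; -1 -0.71 0.043 0 0 0 0; -1 -0.71 0.043 0 0 0 0; -1 -0.71 0.043 0 0 0 0; -1 -0.71 0.043 0 0 0 0; -1 -0.71 0.043 0 0 0 0; -1 -0.71 0.043 0 0 0 0; -1 -0.71 0.043 0 0 0 0; -1 -0.71 0.043 0 0 0 0; -1 -0.71 0.043 0 0 0 0; -1 -0.35 0.02 0 0 0 0; -1 0 0 0 0 0 0; -1 0 0 0 0 0 0; -1 0 0 0 0 0 0"
}}

```text
t: 6.48
ee_pos: [0.6022, -0.0817, 0.2357]
orientation: [[-0.267, 0.964, -0.001], [0.964, 0.267, 0.001], [0.001, -0.001, -1.0]]
force: [0.3, 0.2, -1.4]
width: 0.0153
grip_force: 59.2
```

```bash
python3 look.py w2|head -4
```

```text
6.5333 [ 0.6023 -0.0815  0.236 ] [[-0.2672  0.9636 -0.0008]
 [ 0.9636  0.2672  0.0005]
 [ 0.0007 -0.0006 -1.    ]] [-0.2726  0.3623  0.1411  1.3504  0.0003  1.0277]
{'vfov': 61.2299017268614, 'cx': 323.6658683687294, 'cy': 235.61251725879484, 'k1': 0.028741180318974192, 'mount': array([[-0.001 , -0.945 , -0.3271,  0.085 ],
```

View pics/w2.png

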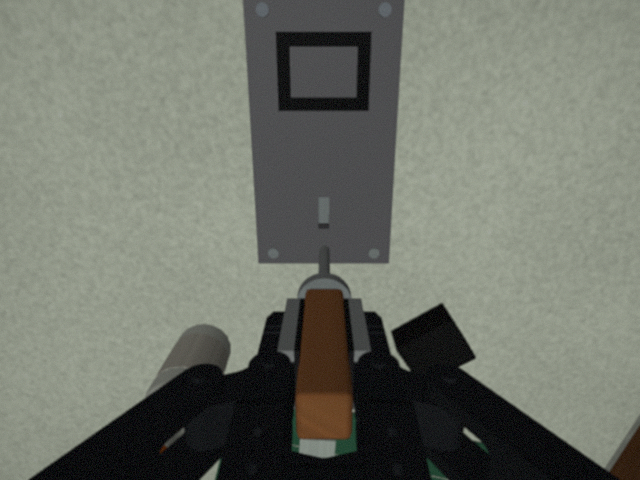

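The slot is at about (323,212), and the pin tip at (324,247) lines up with it, tool y along the slot's width. Refining in numbers.

```bash
cat > slot.py <<'E'
from h import *
import sys
np.set_printoptions(precision=4,suppress=True)
z=np.load(sys.argv[1]+".npz"); st=dict(ee_pos=z["e"],orientation=z["o"]); g=cv2.cvtColor(z["p"],cv2.COLOR_BGR2GRAY).astype(int)
for v in range(194,254,4): print(v,g[v,312:337])
R=st["orientation"]; tool=lambda X:(X-st["ee_pos"])@R
print("slot plane pts in tool", tool(onplane("wrist",[[323.5,197],[323.5,228],[323.5,212]],.075,st)))
zt=st["ee_pos"][2]-.0966
print("tip in tool",tool(onplane("wrist",[[324,247]],zt,st)), "shaft above", tool(onplane("wrist",[[324,270]],zt+.03,st)))
P=cloud("wrist",z["D"],st);Z=P[...,2]
m=np.zeros((480,640),bool);m[0:265,230:410]=1;m&=(Z>.071)&(Z<.079);q=tool(P[m])
print("cover",P[m][:,2].mean(),cv2.minAreaRect((q[:,:2]*1000).astype(np.float32)))
E
python3 slot.py w2
```

```text
194 [79 78 76 76 81 77 80 80 77 79 79 79 79 78 74 77 79 80 79 81 77 74 77 77
 78]
198 [ 75  82  82  79  78  80  91  98 101 100 100 100  99  98 104 103  96  86
  79  74  75  77  76  80  80]
202 [ 76  81  72  79  80  77  86 101 106 104 107 103 102 105 107 101 100  86
  81  76  76  78  80  74  77]
206 [ 80  79  73  76  79  79  86  98 105 100 107 103 104 104 105 101 101  89
  81  77  75  76  76  75  76]
210 [ 81  75  75  78  80  80  89 102 105 105 105 102 100 103 103 105  99  90
  77  77  78  75  78  74  78]
214 [ 75  77  77  76  77  76  87  99 105 104 106 102 101 106 102 101  97  83
  80  72  77  74  75  82  77]
218 [ 81  75  74  79  79  82  83  99 103 104 105 103 106 102 105  99  88  83
  74  76  78  77  74  77  75]
222 [79 78 78 78 80 71 80 89 92 98 99 93 94 98 96 93 84 81 80 77 73 75 76 74
 77]
226 [81 75 75 80 75 75 57 48 46 46 48 47 44 46 46 48 54 66 78 77 78 75 80 79
 78]
230 [77 75 77 78 76 76 78 74 78 77 78 75 81 76 78 73 76 73 78 80 78 77 75 79
 78]
234 [76 78 77 75 80 74 76 76 78 79 78 73 75 80 79 80 78 79 75 77 81 77 75 79
 76]
238 [76 72 77 75 79 78 76 76 78 75 79 82 76 76 77 76 76 80 72 78 76 77 77 80
 82]
242 [77 78 77 78 76 76 77 75 78 72 76 76 80 77 72 75 74 77 77 74 76 77 79 79
 80]
246 [78 82 76 77 80 71 79 80 78 76 68 69 66 62 70 72 70 76 79 79 71 76 74 74
 80]
250 [75 76 76 78 77 77 76 73 68 65 66 62 63 63 56 52 52 65 68 77 76 79 78 73
 77]
slot plane pts in tool [[ 0.0155 -0.0016  0.161 ]
 [-0.0081 -0.0016  0.161 ]
 [ 0.0042 -0.0016  0.161 ]]
tip in tool [[ 0.0012 -0.0013  0.0966]] shaft above [[-0.0001 -0.0013  0.0666]]
cover 0.07441585099444947 ((51.58478546142578, -1.6555252075195312), (177.36325073242188, 100.85017395019531), 0.011145942844450474)
```

Call:
{"name": "move_arm", "arguments": {
  "targets": "-1 0.06 -0.018 0.3 0 0 0; -1 0 0 0.35 0 0 0; -1 0 0 0.35 0 0 0; -1 0 0 0.3 0 0 0; -1 0 0 0 0 0 0; -1 0 0 0 0 0 0; -1 0 0 0 0 0 0; -1 0 0 0 0 0 0"
}}

```text
t: 7.25
ee_pos: [0.6018, -0.0802, 0.1854]
orientation: [[-0.267, 0.964, 0.002], [0.964, 0.267, -0.0], [-0.001, 0.001, -1.0]]
force: [-0.3, -1.0, -1.2]
width: 0.0153
grip_force: 59.1
```

```bash
python3 look.py w3|head -3
python3 - <<'E'
import cv2
p=cv2.imread("pics/w3.png"); cv2.imwrite("pics/w3c.png",cv2.resize(p[180:300,260:390],None,fx=5,fy=5,interpolation=cv2.INTER_NEAREST))
E
```

```text
7.3 [ 0.6018 -0.0804  0.1853] [[-0.2666  0.9638  0.0015]
 [ 0.9638  0.2666 -0.0004]
 [-0.0008  0.0013 -1.    ]] [-0.2709  0.3778  0.035   1.2265 -0.      1.03  ]
```

View pics/w3c.png

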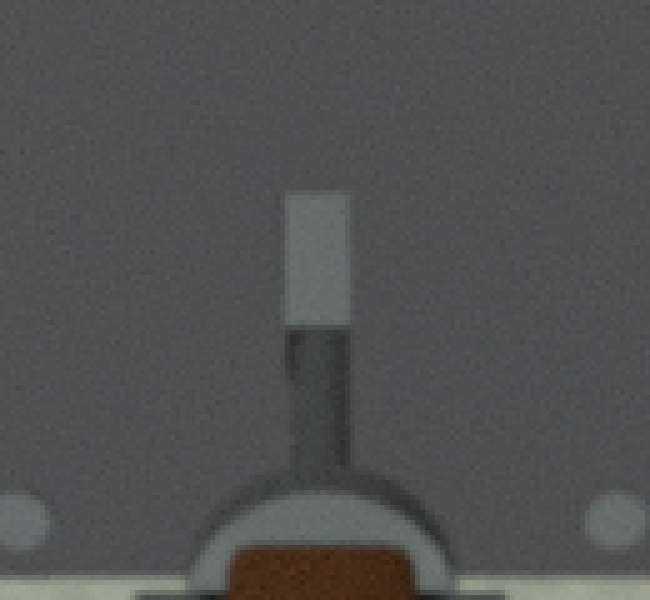

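The crop shows the slot (columns 285–353, rows 190–378) with the shaft centred on it sideways (about 320), tip near row 327.

Run:
```python
from h import *
z=np.load("w3.npz"); st=dict(ee_pos=z["e"],orientation=z["o"]); R=z["o"]; tool=lambda X:(X-st["ee_pos"])@R
print("slot",tool(onplane("wrist",[[323.8,236.8],[323.8,218],[323.8,255.6]],.0748,st)),"tip",tool(onplane("wrist",[[324,246]],.0887,st)))
```

```text
slot [[ 0.00269432 -0.00139388  0.11047397]
 [ 0.01474987 -0.00138346  0.1104642 ]
 [-0.00975556 -0.00140466  0.11048405]] tip [[ 0.00186726 -0.00127497  0.09657478]]
```

Call:
{"name": "move_arm", "arguments": {
  "targets": "-1 0.02 -0.003 0.1 0 0 0; -1 0 0 0.1 0 0 0; -1 0 0 0.1 0 0 0; -1 0 0 0.05 0 0 0; -1 0 0 0.05 0 0 0; -1 0 0 0 0 0 0; -1 0 0 0 0 0 0; -1 0 0 0 0 0 0"
}}

```text
t: 8.02
ee_pos: [0.6012, -0.0798, 0.1684]
orientation: [[-0.266, 0.964, 0.0], [0.964, 0.266, -0.0], [-0.0, 0.0, -1.0]]
force: [0.2, -0.6, -0.5]
width: 0.0153
grip_force: 59.1
```

Call:
{"name": "move_arm", "arguments": {
  "targets": "-1 0 0 0.05 0 0 0; -1 0 0 0.05 0 0 0; -1 0 0 0.05 0 0 0; -1 0 0 0.05 0 0 0; -1 0 0 0.05 0 0 0; -1 0 0 0 0 0 0; -1 0 0 0 0 0 0"
}}

```text
t: 8.6
ee_pos: [0.601, -0.0797, 0.1581]
orientation: [[-0.266, 0.964, -0.0], [0.964, 0.266, 0.0], [0.0, -0.0, -1.0]]
force: [0.3, -0.8, -0.8]
width: 0.0151
grip_force: 59.1
```

Run:
```python
from h import *
for n,a in(("w2",(200,220,320,327)),("w3",(221,242,319,328))):
    z=np.load(n+".npz"); st=dict(ee_pos=z["e"],orientation=z["o"]); Z=cloud("wrist",z["D"],st)[...,2]
    v=Z[a[0]:a[1],a[2]:a[3]]; print(n,np.nanpercentile(v,[5,25,50,75,95]),np.isnan(v).mean())
```

```text
w2 [0.03642577 0.03707798 0.03755668 0.03791767 0.03863362] 0.0
w3 [0.03625126 0.03691764 0.0374564  0.03806353 0.03856165] 0.0
```

Call:
{"name": "move_arm", "arguments": {
  "targets": "-1 0 0 0.03 0 0 0; -1 0 0 0.03 0 0 0; -1 0 0 0 0 0 0; -1 0 0 0 0 0 0; -1 0 0 0 0 0 0"
}}

```text
t: 9.02
ee_pos: [0.6011, -0.0798, 0.1559]
orientation: [[-0.266, 0.964, 0.0], [0.964, 0.266, -0.0], [-0.0, 0.0, -1.0]]
force: [-0.1, 0.2, -0.4]
width: 0.0154
grip_force: 59.1
```

The depth picture puts the tab at about z = 0.0375, with the tip at 0.0593. I'll close most of the gap and then feel for contact.

Call:
{"name": "move_arm", "arguments": {
  "targets": "-1 0 0 0.05 0 0 0; -1 0 0 0.05 0 0 0; -1 0 0 0.05 0 0 0; -1 0 0 0.05 0 0 0; -1 0 0 0.05 0 0 0; -1 0 0 0.05 0 0 0; -1 0 0 0.05 0 0 0; -1 0 0 0.05 0 0 0; -1 0 0 0.03 0 0 0; -1 0 0 0 0 0 0; -1 0 0 0 0 0 0; -1 0 0 0 0 0 0"
}}

```text
t: 10.02
ee_pos: [0.6011, -0.0798, 0.1388]
orientation: [[-0.266, 0.964, 0.0], [0.964, 0.266, -0.0], [-0.0, 0.0, -1.0]]
force: [-1.3, -0.0, -0.5]
width: 0.0153
grip_force: 59.1
```

Call:
{"name": "move_arm", "arguments": {
  "targets": "-1 0 0 0.03 0 0 0; -1 0 0 0.03 0 0 0; -1 0 0 0 0 0 0; -1 0 0 0 0 0 0; -1 0 0 0 0 0 0"
}}

```text
t: 10.43
ee_pos: [0.6011, -0.0798, 0.1363]
orientation: [[-0.266, 0.964, -0.0], [0.964, 0.266, -0.0], [-0.0, -0.0, -1.0]]
force: [-0.2, -0.2, -0.4]
width: 0.0149
grip_force: 59.1
```

Tip at about 0.0397, with no contact yet.

Call:
{"name": "move_arm", "arguments": {
  "targets": "-1 0 0 0.025 0 0 0; -1 0 0 0.025 0 0 0; -1 0 0 0 0 0 0; -1 0 0 0 0 0 0; -1 0 0 0 0 0 0"
}}

```text
t: 10.85
ee_pos: [0.6012, -0.0798, 0.1344]
orientation: [[-0.266, 0.964, 0.0], [0.964, 0.266, -0.0], [-0.0, 0.0, -1.0]]
force: [0.3, 0.2, -0.0]
width: 0.0154
grip_force: 59.4
```

Call:
{"name": "move_arm", "arguments": {
  "targets": "-1 0 0 0.025 0 0 0; -1 0 0 0.025 0 0 0; -1 0 0 0 0 0 0; -1 0 0 0 0 0 0; -1 0 0 0 0 0 0"
}}

```text
t: 11.27
ee_pos: [0.6012, -0.0798, 0.1324]
orientation: [[-0.266, 0.964, 0.0], [0.964, 0.266, -0.0], [-0.0, 0.0, -1.0]]
force: [0.1, 0.6, 2.5]
width: 0.0152
grip_force: 59.6
```

```bash
cat > bat.py <<'E'
from h import *
p,D=grab_frame("top"); P=cloud("top",D); m=np.hypot(P[...,0]-.577,P[...,1]-.0127)<.015
z=P[...,2][m]; s=get_state(); print(np.percentile(z,[10,50,90]),s["force"],s["ee_pos"],s["t"])
E
python3 bat.py
```

```text
[0.09681079 0.098546   0.1008637 ] [0.19625747 0.48604589 2.87802239] [ 0.60116338 -0.07979685  0.13234683] 11.3167
```

Call:
{"name": "move_arm", "arguments": {
  "targets": "-1 0 0 0.025 0 0 0; -1 0 0 0.025 0 0 0; -1 0 0 0 0 0 0; -1 0 0 0 0 0 0; -1 0 0 0 0 0 0"
}}

```text
t: 11.73
ee_pos: [0.6011, -0.0798, 0.1303]
orientation: [[-0.266, 0.964, 0.0], [0.964, 0.266, -0.0], [-0.0, 0.0, -1.0]]
force: [-0.4, 0.1, 2.2]
width: 0.0151
grip_force: 59.6
```

```bash
python3 bat.py
```

```text
[0.09697326 0.09902831 0.10053134] [1.16502124 0.82957519 3.17663209] [ 0.60113222 -0.07978215  0.13027931] 11.7833
```

Call:
{"name": "move_arm", "arguments": {
  "targets": "-1 0 0 0.025 0 0 0; -1 0 0 0 0 0 0; -1 0 0 0 0 0 0; -1 0 0 0 0 0 0"
}}

```text
t: 12.12
ee_pos: [0.6011, -0.0798, 0.1292]
orientation: [[-0.266, 0.964, -0.0], [0.964, 0.266, -0.0], [0.0, -0.0, -1.0]]
force: [1.3, 0.0, 1.9]
width: 0.0155
grip_force: 59.6
```

```bash
python3 bat.py
```

```text
[0.11505957 0.1168547  0.11885889] [ 0.8661197  -0.31504667  1.81894448] [ 0.60112873 -0.07973859  0.12928178] 12.1667
```

Call:
{"name": "move_arm", "arguments": {
  "targets": "-1 0 0 0.02 0 0 0; -1 0 0 0 0 0 0; -1 0 0 0 0 0 0; -1 0 0 0 0 0 0"
}}

```text
t: 12.5
ee_pos: [0.6011, -0.0798, 0.1285]
orientation: [[-0.266, 0.964, 0.0], [0.964, 0.266, 0.0], [-0.0, 0.0, -1.0]]
force: [0.7, -0.1, 3.0]
width: 0.0153
grip_force: 59.6
```

```bash
python3 bat.py
```

```text
[0.11577531 0.11748752 0.11963207] [0.87596304 0.5681005  3.19941694] [ 0.60107721 -0.07975271  0.12848957] 12.55
```

The battery is up at 0.117. Retract straight up, then go back to the stand.

Call:
{"name": "move_arm", "arguments": {
  "targets": "-1 0 0 -0.1 0 0 0; -1 0 0 -0.2 0 0 0; -1 0 0 -0.3 0 0 0; -1 0 0 -0.3 0 0 0; -1 0 0 -0.3 0 0 0; -1 0 0 -0.3 0 0 0; -1 0 0 -0.3 0 0 0; -1 0 0 -0.3 0 0 0; -1 0 0 -0.3 0 0 0; -1 0 0 -0.3 0 0 0; -1 0 0 0 0 0 0; -1 0 0 0 0 0 0"
}}

```text
t: 13.55
ee_pos: [0.6011, -0.0797, 0.2369]
orientation: [[-0.266, 0.964, 0.001], [0.964, 0.266, -0.0], [-0.0, 0.001, -1.0]]
force: [0.5, -0.5, 0.0]
width: 0.0148
grip_force: 59.2
```

Call:
{"name": "move_arm", "arguments": {
  "targets": "-1 0.31 -0.02 0 0 0 0; -1 0.71 -0.041 0 0 0 0; -1 0.71 -0.041 0 0 0 0; -1 0.71 -0.041 0 0 0 0; -1 0.71 -0.041 0 0 0 0; -1 0.71 -0.041 0 0 0 0; -1 0.71 -0.041 0 0 0 0; -1 0.71 -0.041 0 0 0 0; -1 0.71 -0.041 0 0 0 0; -1 0.71 -0.041 0 0 0 0; -1 0.71 -0.041 0 0 0 0; -1 0.71 -0.041 0 0 0 0; -1 0.71 -0.041 0 0 0 0; -1 0.71 -0.041 0 0 0 0; -1 0.31 -0.02 0 0 0 0; -1 0 0 0 0 0 0.65; -1 0 0 0 0 0 0.65; -1 0 0 0 0 0 0; -1 0 0 0 0 0 0; -1 0 0 0 0 0 0"
}}

```text
t: 15.22
ee_pos: [0.4739, 0.2936, 0.2361]
orientation: [[-0.115, 0.993, -0.001], [0.993, 0.115, -0.0], [-0.0, -0.001, -1.0]]
force: [0.3, -0.2, -1.2]
width: 0.0152
grip_force: 59.1
```

```bash
python3 bat.py
```

```text
[0.11565803 0.11768434 0.11948105] [-0.10867696  0.65945547 -0.17295132] [0.47398051 0.29361934 0.23625586] 15.2667
```

Call:
{"name": "move_arm", "arguments": {
  "targets": "-1 0 0 0.4 0 0 0; -1 0 0 0.5 0 0 0; -1 0 0 0.5 0 0 0; -1 0 0 0.2 0 0 0; -1 0 0 0.2 0 0 0; -1 0 0 0.2 0 0 0; -1 0 0 0.2 0 0 0; -1 0 0 0.3 0 0 0; -1 0 0 0.3 0 0 0; -1 0 0 0.2 0 0 0; -1 0 0 0 0 0 0; -1 0 0 0 0 0 0; -1 0 0 0 0 0 0"
}}

```text
t: 16.35
ee_pos: [0.4744, 0.2941, 0.1171]
orientation: [[-0.113, 0.994, 0.001], [0.994, 0.113, 0.0], [0.0, 0.001, -1.0]]
force: [0.1, 0.8, -0.9]
width: 0.015
grip_force: 59.1
```

In the hole and free. Lower the last centimetre until the collar seats.

Call:
{"name": "move_arm", "arguments": {
  "targets": "-1 0 0 0.1 0 0 0; -1 0 0 0.1 0 0 0; -1 0 0 0.04 0 0 0; -1 0 0 0.02 0 0 0; -1 0 0 0 0 0 0; -1 0 0 0 0 0 0; -1 0 0 0 0 0 0"
}}

```text
t: 16.93
ee_pos: [0.474, 0.2939, 0.1067]
orientation: [[-0.113, 0.994, 0.001], [0.994, 0.113, 0.0], [0.0, 0.001, -1.0]]
force: [-1.0, 0.0, 4.9]
width: 0.0154
grip_force: 59.9
```

Call:
{"name": "move_arm", "arguments": {
  "targets": "0 0 0 0 0 0 0; 0 0 0 0 0 0 0; 0 0 0 0 0 0 0; 1 0 0 0 0 0 0; 1 0 0 0 0 0 0; 1 0 0 0 0 0 0; 1 0 0 0 0 0 0; 1 0 0 -0.2 0 0 0; 1 0 0 -0.4 0 0 0; 1 0 0 -0.5 0 0 0; 1 0 0 -0.5 0 0 0; 1 0 0 -0.5 0 0 0; 1 0 0 -0.5 0 0 0; 1 0 0 -0.5 0 0 0; 1 0 0 -0.4 0 0 0; 1 0 0 0 0 0 0; 1 0 0 0 0 0 0; 1 0 0 0 0 0 0"
}}

```text
t: 18.43
ee_pos: [0.4738, 0.2938, 0.2457]
orientation: [[-0.113, 0.994, -0.0], [0.994, 0.113, -0.0], [-0.0, -0.0, -1.0]]
force: [0.5, 0.8, -0.4]
width: 0.0854
grip_force: 0.0
```

```bash
python3 look.py w1|head -1; python3 pin.py; python3 bat.py
```

```text
18.4833 [0.4737 0.2937 0.2454] [[-0.1134  0.9936 -0.0012]
handletop 635 [0.4724 0.2942 0.1411] ((472.4454650878906, 293.8609619140625), (15.30233097076416, 15.936112403869629), 7.082751750946045)
handle 1230 [0.472  0.2976 0.1274] ((472.2825012207031, 294.0333251953125), (16.040054321289062, 16.261526107788086), 5.665154933929443)
stand 5283 [0.4748 0.2972 0.0694] ((474.78076171875, 292.5705261230469), (64.59119415283203, 64.20167541503906), 85.50804138183594)
[0.4737 0.2937 0.2452] [-0.1134  0.9936 -0.0005]
pix [[0.4649 0.3001 0.142 ]]
[0.11596406 0.11748961 0.1196382 ] [ 0.44751155 -0.18528117 -0.23111038] [0.47371231 0.29374612 0.24519765] 18.5833
```

View pics/w1.png

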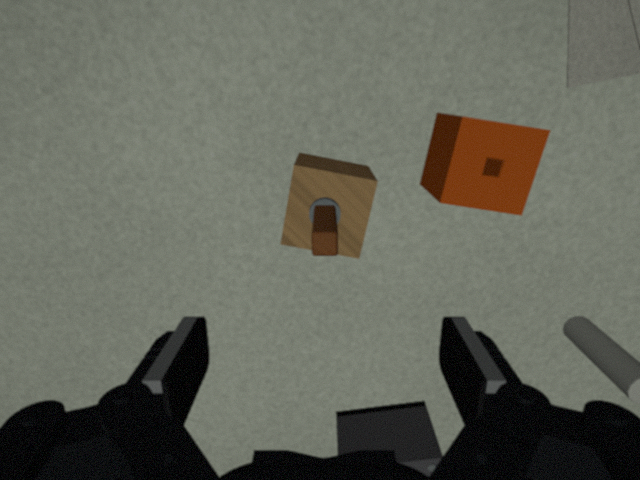

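The pin stands upright in the wooden stand: handle top at (325,243), collar on the face at (324,209), and top height 0.141 as at the start. The battery is still up.

```bash
python3 -c "from cell import *; print(hand_in())"
```

```text
the job is handed in; nothing more can be done
None
```

The battery popped up by about 19 mm and stayed up, and the pin is back upright in its stand, collar seated. Contact force on the dock read about 4 N at most, and the job was handed in at about 18.6 s.

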